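# Reset the seized stop of the tile cutter

### The job

Set the stop of the tile cutter to the tile that lies ready in it, so that the next tiles are cut to the same width. Lift the jar that stands in the stop's way aside and stand it elsewhere on the bench; break the seized wing knob loose and back it off about a quarter turn; slide the stop along the ruler until it just meets the tile without shifting the tile; then turn the knob fully back until it is tight again, and let go. Leave the pot of water alone and knock no jar over.

Things in the scene. Friction and masses are not known exactly. Their poses are not given: they have to be found in the camera images.
- cutter: fixed rail tile cutter. Origin on the bench under its rail; x along the rail, away from the robot, y left, z up. In mm: bed x -120..165, y -85..85; rail at y=0, x -117..161, top 94 high; lever over x -175..-60 up to 136 high; ruler bar x 98..138, y 91..-316, top 45 high (end caps 49). Tile lies against the ruler; right of the bed, before the ruler, is bare bench
- knob (a joint): angle of the stop's wing knob in rad: 0 = fully tight, growing counter-clockwise seen from above (loosening), range 0 to 1.9. Seized when tight: 0.3 to 0.45 N m breaks it loose (a light grip slips); past about 0.45 rad it turns freely (0.02 N m) and stays where it is left. The last 0.4 rad of tightening takes the same firm twist, in small jerks; below 0.25 rad it counts as tight
- stop_face (a point): middle of the flat steel face of the stop that is to meet the tile, 26 mm above the bench; axes as the cutter's, the face looks along +y. The face spans x -30..+30 mm from here, 22..44 mm above the bench. Behind it the stop's saddle, 50 mm wide (y) and 56 mm deep (x), straddles the ruler bar; its top is 52 mm above the bench. Travels with joint stop
- knob_grip (a point): middle of the knob's black wing, on the knob's upright axis, 77 mm above the bench; seen from stop_face it lies 57 mm along cutter +x and 25 mm along cutter -y. The wing is a bar 74 mm long, 14 mm thick, 66..88 mm above the bench, to be grasped across its thickness (this point's x axis); it lies along this point's y axis, parallel to the ruler when tight
- tile_edge (a point): middle of the tile's right edge (the one the stop is to meet), half-way up its thickness, 24 mm above the bench; its axes are the tile's and about the cutter's
- tile_center (a point): centre of the loose ceramic tile, 150 x 150 x 8 mm, 0.34 kg, lying flat on the rubber of the bed against the ruler, its underside 20 mm above the bench
- jar_small_center (a point): centre of the short slim pigment jar, upright, 48 mm diameter, 58 mm high (its centre is half-way up, 29 mm above its foot). One of the three jars stands on the bench in the stop's way, between the stop and the tile; the others stand near by; which is which varies
- jar_tall_center (a point): centre of the tall pigment jar, upright, 48 mm diameter, 78 mm high (centre half-way up, 39 mm)
- jar_wide_center (a point): centre of the wide pigment jar, upright, 54 mm diameter, 68 mm high (centre half-way up, 34 mm)
- water_pot_center (a point): centre of the open pot of paint water, 74 mm diameter, 64 mm high (centre half-way up), standing on the bench behind the ruler
- stop (a joint): position of the stop along the ruler in m: 0 at the ruler's right end, growing to the left (the cutter's +y) towards the tile; range 0 to 0.235. While the knob is tight the stop is clamped (some 20 N do not move it); with the knob backed off more than 0.5 rad it slides with about 1.5 N drag and stays where it is left
Not all that is in view belongs to the job. Leave any green look-alike of the part that bears jar_small_center alone.

How it is judged:
On the way, in this order (a step that is already met when the one before it is completed fails the run):
1. the seized knob is broken loose and backed off (beyond 0.9 rad) (value of joint knob above 0.9 rad), for 0.1 s.
2. the stop is slid up to the tile (face within 3 mm of its edge) (y of tile_edge in the frame of stop_face below 0.003 m), for 0.1 s.
3. the knob is tight again (below 0.25 rad) (value of joint knob below 0.25 rad), for 0.1 s.
At the end, for the whole second after the job is handed in: The stop's face is within 3 mm of the tile's edge, the knob is tight (below 0.25 rad), the tile lies within 6 mm of where it was, and all three jars stand upright on the bench (y of tile_edge in the frame of stop_face between -0.002 and 0.003 m and value of joint knob below 0.25 rad and distance of tile_center from where it was at the start of the episode below 0.006 m and height (world z) of jar_small_center below 0.034 m and angle between each of jar_small_center, jar_tall_center, jar_wide_center's own z axis and vertical below 0.1 rad and height (world z) of jar_tall_center below 0.044 m and height (world z) of jar_wide_center below 0.039 m); the robot touches nothing.
It fails at once if the pot of water is moved more than 20 mm or tipped (distance of water_pot_center from where it was at the start of the episode above 0.02 m or angle between water_pot_center's own z axis and vertical above 0.3 rad).
It fails at once if a jar is knocked over (angle between any of jar_small_center, jar_tall_center, jar_wide_center's own z axis and vertical above 0.7 rad).
It also fails if it takes over 54 s, if anything falls off the work surface, if the arm or the gripper's body presses on something with over 40 N, if the wrist force passes 120 N, or if a joint passes its speed limit or range.

### The arm

A 6-joint arm with a two-finger parallel gripper is mounted at the origin on a cart in front of the work surface, level with it; the furniture and walls round the work are solid. World frame = base frame: x ahead of the robot, y to its left, z up, the work surface at z = 0. Lengths are in m, angles in rad, forces in N, time in s.
With the tool pointing down it reaches from about 0.25 to 0.775 m from the base axis. Payload 4 kg.
Tool frame: the origin (TCP) lies between the finger pads; the fingertips stand 17 mm ahead of it and the grasp point (between the pads) lies 2 mm behind it (bot.tcp_to_tips is the z of the fingertips in the tool frame, in m); z points along the fingers, y is the line along which they close (so a half turn about z gives the same grasp; the last joint's range is limited). The gripper opens to 94 mm and grips with 3 to 60 N. Pads are 16 mm wide; open, the fingers measure 119 mm over their backs; the gripper's body (75 mm by 177 mm) begins 78 mm behind the grasp point.
Start: joints at [1.107, 0.087, 1.371, -0, 1.684, -0.103], TCP at [0.194, 0.515, 0.223] pointing down, gripper open.
Joint ranges: [-3.1, 3.1], [-0.76, 2.03], [0.27, 2.55], [-1.08, 4.22], [0.17, 2.65], [-2.57, 2.57]. Speed limits (rad/s): [2.79, 2.79, 3.14, 3.14, 3.14, 3.14].

### API

Orientations are given as a rotation vector (axis times angle).
In Python, from station import bot gives the robot as it stands. Calls block until the motion is done:
- bot.move_ptp(position, orientation): joint-space move of the TCP to a pose.
- bot.move_l(position, rot=None, v=0.15): straight line of the TCP; rot=None keeps the orientation; v is the mean speed in m/s.
- bot.move_j(angles): joint-space move.
- bot.gripper_to(opening, grasp_force=None): finger opening in m; grasp_force is the grip in N (None keeps the last); returns when the fingers have stopped.
- bot.pause(seconds).
- bot.inverse_kinematics(position, orientation): joint angles nearest the present ones, or None.
- bot.observe(): the state.
- bot.camera(name): name is "scene" or "top"; returns a dict with "color" (420x560x3 uint8, blue, green, red), "range_z" (420x560 float32, m along the optical axis (not along the pixel's ray), 0 where there is no reading), "fx", "fy", "cx", "cy" (pixels), "rvec" (rotation vector, rad) and "tvec" (3), from world to camera coordinates, as OpenCV has them. Camera axes: x right, y down, z forward; pixel columns grow to the right and rows downward; lengths in m; the calibration is good to about 2 mm. A picture is of the moment at which its call begins.
A pose or a line that the arm cannot do raises bot.MotionError and nothing moves.
- bot.hand_in(): hands the job in; it is judged then, once.
The state is a dict: "time_s": time; "joint_pos": joint angles; "qd": joint speeds; "effort": joint torques, N m; "position": TCP position; "tcp_rot": TCP orientation; "wrist_force": force on the tool from outside, world axes, zero at the start; "moment": the same for the moment, N m; "grip_width": finger opening in m; "grasp_force": force on a finger pad.
Only numpy, scipy, OpenCV 4.12 (cv2) and the standard library are available. Lean on these libraries where they do the work, as an engineer would, in place of code of your own. Each camera call takes 0.05 s, during which the arm holds its last target. There are 200 camera calls.

## Working session

There is one attempt and no reset: what is moved stays moved. The work goes in short steps, each a Python script; the robot and the scene stay as the last script left them, time stands still between calls to the robot, and variables do not carry over. Pictures are saved under pics/ and viewed, at most 10 in all, crops included, and the job is handed in when it is done.

```bash
mkdir -p pics
cat > h.py <<'E'
import numpy as np,cv2
from station import bot
def shot(n):
    c=bot.camera(n); np.savez('pics/'+n+'.npz',**c); return c
def world(c,u,v,z=None):
    R=cv2.Rodrigues(np.array(c['rvec'],float))[0]; t=np.array(c['tvec'],float).ravel()
    d=np.array([(u-c['cx'])/c['fx'],(v-c['cy'])/c['fy'],1.])
    o=-R.T@t; w=R.T@d
    if z is None: return o+w*float(c['range_z'][int(round(v)),int(round(u))])
    return o+w*(z-o[2])/w[2]
def proj(c,p):
    return cv2.projectPoints(np.array(p,float).reshape(-1,3),np.array(c['rvec'],float),np.array(c['tvec'],float),np.array([[c['fx'],0,c['cx']],[0,c['fy'],c['cy']],[0,0,1.]]),None)[0].reshape(-1,2)
E
python3 - <<'E'
from h import *
for n in('scene','top'):
    c=shot(n); cv2.imwrite(f'pics/{n}0.png',cv2.resize(c['color'],(800,600),interpolation=cv2.INTER_CUBIC))
    R=cv2.Rodrigues(np.array(c['rvec'],float))[0];print(n,-R.T@np.array(c['tvec'],float).ravel(),c['fx'])
print(bot.observe())
E
```

```text
scene [ 0.19989239 -0.70971513  0.68345047] 415.24268810789715
top [ 0.40194968 -0.13525388  1.10549774] 419.80634091721964
{'time_s': 0.1, 'joint_pos': array([ 1.10686031e+00,  8.78790331e-02,  1.37208681e+00, -1.34844637e-05,
        1.68357010e+00, -1.03110763e-01]), 'qd': array([-0.0010575 , -0.00104528, -0.00297277, -0.00146305,  0.00159547,
        0.00127099]), 'effort': array([ 2.47062097e-03, -3.41252160e+01, -3.03301549e+01,  7.19494745e-02,
        3.04996641e-02, -8.34982848e-05]), 'position': array([0.19398804, 0.514175  , 0.22143057]), 'tcp_rot': array([-5.63620149e-01, -3.09007987e+00,  2.93603444e-03]), 'wrist_force': array([ 0.39654855, -0.41147235, -0.45198238]), 'moment': array([ 0.04559554, -0.01897696, -0.02269122]), 'grasp_force': 0.0, 'grip_width': 0.09382655470972143}
```

View pics/scene0.png

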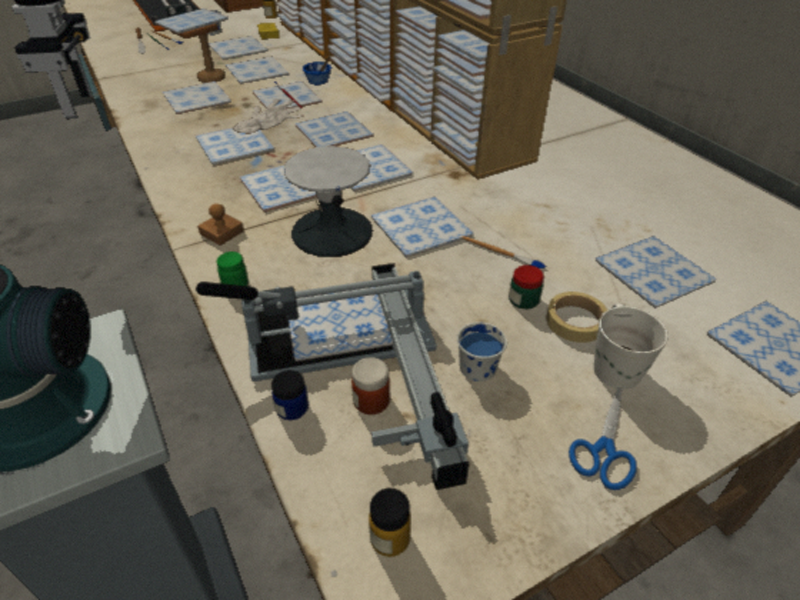

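View pics/top0.png

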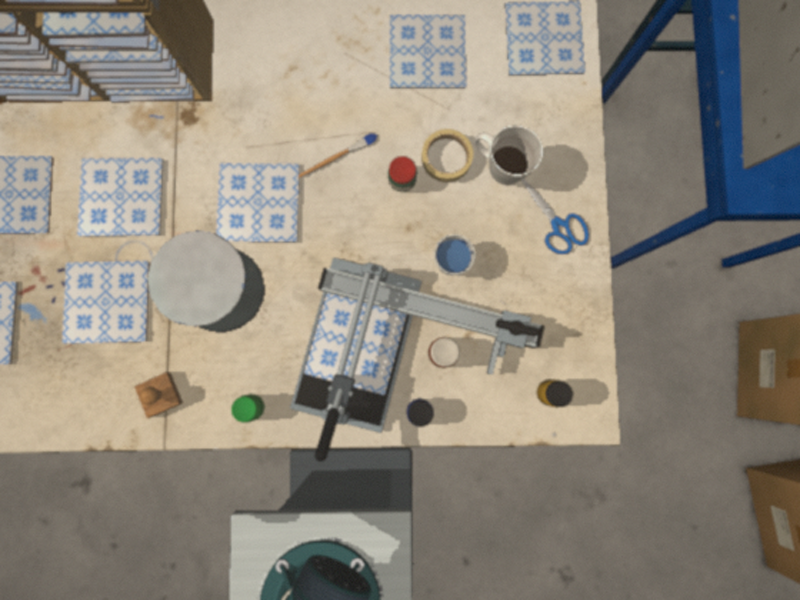

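The pictures show, in 800x600 pixels of the top view:
- **Cutter:** centred at about (355,345), yawed clockwise.
- **Knob:** at about (517,328).
- **Stop arm:** at about (496,355).
- **Jar in the way:** white lid with red body, at (444,352).
- **Other jars:** a dark blue one at (420,412) and a yellow one with a black lid at (556,393).
- **Pot of water:** at (455,254).
- **Look-alikes to leave alone:** a green jar at (247,408) and a green one with a red lid at (403,172).

Next is an enlarged crop of the area.

Run:
```python
from h import *
c=dict(np.load('pics/top.npz'))
im=c['color'][175:307,203:403]
cv2.imwrite('pics/crop1.png',cv2.resize(im,None,fx=4,fy=4,interpolation=cv2.INTER_CUBIC))
for n,(u,v) in dict(white=(444,352),blue=(420,412),yel=(556,393),pot=(455,254),green=(247,408),knob=(517,328),tile=(380,350)).items():
    print(n,world(c,u*.7,v*.7).round(4))
s=dict(np.load('pics/scene.npz'))
im=s['color'][170:395,165:365]
cv2.imwrite('pics/crop2.png',cv2.resize(im,None,fx=2.6,fy=2.6,interpolation=cv2.INTER_CUBIC))
```

```text
white [ 0.4305 -0.2193  0.0676]
blue [ 0.328  -0.1771  0.0515]
yel [ 0.359  -0.4079  0.0767]
pot [ 0.6066 -0.2442  0.0447]
green [0.3384 0.12   0.0557]
knob [ 0.4696 -0.3435  0.0845]
tile [ 0.4363 -0.1079  0.0267]
```

View pics/crop1.png

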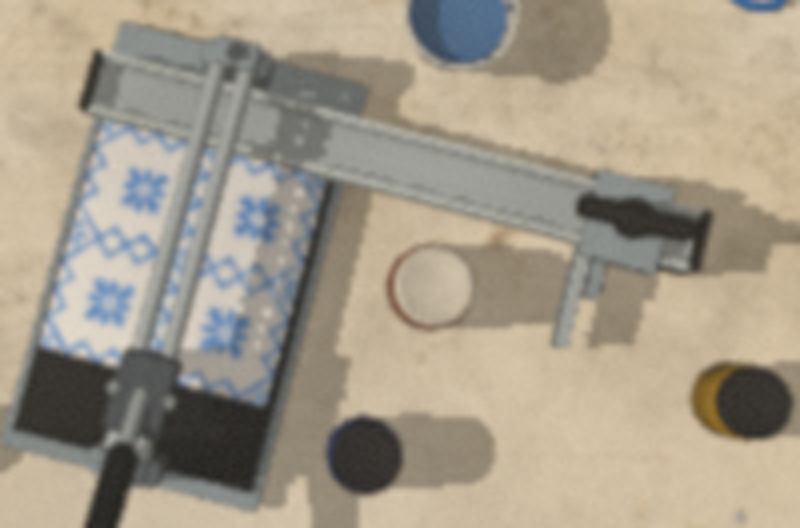

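View pics/crop2.png

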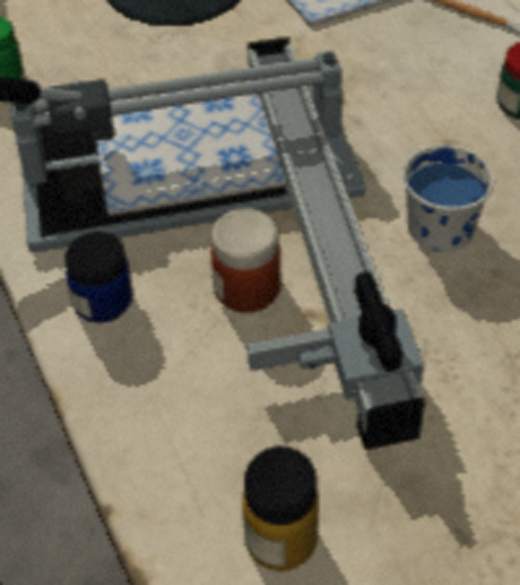

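Crop 1 shows:
- **Jar in the way:** white lid at (432,286). Its lid height of 68 mm makes it the wide jar.
- **Other jars:** blue is the small jar, at (365,455). Yellow is the tall jar, at (755,402).
- **Knob wing:** runs from (580,203) to (703,228).
- **Stop face:** top edge from (583,247) to (554,345).
- **Tile's right edge:** from (325,180) to (266,405).

The jar to move is the white-lidded one, not the blue small jar or the green look-alike.

Run:
```python
from h import *
c=dict(np.load('pics/top.npz'))
f=lambda x,y,z:world(c,203+x/4,175+y/4,z)[:2]
def ln(n,a,b,z):
    A,B=f(*a,z),f(*b,z);d=B-A;print(n,A.round(4),B.round(4),'mid',((A+B)/2).round(4),'len',np.hypot(*d).round(4),'ang',np.degrees(np.arctan2(d[1],d[0])).round(2))
ln('rulback',(125,55),(590,182),.045)
ln('rulfront',(105,108),(575,240),.045)
ln('wing',(580,203),(703,228),.085)
ln('face',(583,247),(554,345),.044)
ln('tile',(325,180),(266,405),.028)
ln('bedR',(370,90),(255,507),.015)
ln('rail',(233,60),(160,350),.094)
print('wide',f(432,286,.068),'pot',world(c,455*.7,254*.7,.064)[:2],'tall',f(755,402,.078),'small',f(365,455,.058))
# knob from depth: points z>.062
r=c['range_z'];H=[]
for v in range(205,250):
  for u in range(335,390):
    if r[v,u]>0:
      p=world(c,u,v)
      if .070<p[2]<.1: H.append((*p,u,v))
H=np.array(H);
if len(H):
  m=H[:,:2].mean(0);print(len(H),m,H[:,2].max()); w,V=np.linalg.eigh(np.cov((H[:,:2]-m).T));print(np.sqrt(w),np.degrees(np.arctan2(V[1,1],V[0,1])))
```

```text
rulback [ 0.5796 -0.028 ] [ 0.4956 -0.3233] mid [ 0.5376 -0.1757] len 0.307 ang -105.87
rulfront [ 0.5456 -0.0155] [ 0.4589 -0.3127] mid [ 0.5022 -0.1641] len 0.3096 ang -106.25
wing [ 0.4793 -0.3097] [ 0.4634 -0.3845] mid [ 0.4713 -0.3471] len 0.0764 ang -102.04
face [ 0.4545 -0.3178] [ 0.3932 -0.2977] mid [ 0.4239 -0.3078] len 0.0645 ang 161.86
tile [ 0.4999 -0.1553] [ 0.3573 -0.1164] mid [ 0.4286 -0.1358] len 0.1478 ang 164.77
bedR [ 0.5601 -0.1857] [ 0.2928 -0.1088] mid [ 0.4265 -0.1472] len 0.2782 ang 163.96
rail [ 0.5678 -0.0987] [ 0.3931 -0.0546] mid [ 0.4804 -0.0766] len 0.1802 ang 165.83
wide [ 0.43020206 -0.21973465] pot [ 0.6028274  -0.24218525] tall [ 0.35798807 -0.41375359] small [ 0.32760426 -0.1774881 ]
211 [ 0.4713527  -0.34280247] 0.09416086244012178
[0.0053679  0.01979003] 75.67760866244194
```

```bash
cat >> h.py <<'E'
YAW=np.radians(-16.0)
X=np.array([np.cos(YAW),np.sin(YAW),0]);U=np.array([-np.sin(YAW),np.cos(YAW),0])
def down(th):
    s,k=np.sin(th),np.cos(th)
    return cv2.Rodrigues(np.array([[-s,k,0],[k,s,0],[0,0,-1.]]))[0].ravel()
def st(msg=''):
    o=bot.observe();print(msg,'t%.2f'%o['time_s'],o['position'].round(4),'F',o['wrist_force'].round(2),'M',o['moment'].round(3),'g %.4f %.1f'%(o['grip_width'],o['grasp_force']));return o
E
python3 - <<'E'
from h import *
c=dict(np.load('pics/top.npz'))
print('turntable',world(c,140,195))
for a in (YAW,YAW+np.pi):
  for d in (0,.7,1.4):
    for K in ([.4714,-.345,.075],[.517,-.185,.075]):
      q=bot.inverse_kinematics(K,down(a+d));print(round(a,2),d,None if q is None else np.round(q,2))
for p in ([.4302,-.2197,.3],[.33,-.29,.045]):
  for a in (YAW+np.pi/2,YAW-np.pi/2):
    q=bot.inverse_kinematics(p,down(a));print(p,round(a,2),None if q is None else np.round(q,2))
E
```

```text
turntable [0.54915795 0.17673745 0.14991031]
-0.28 0 [-0.73  0.24  1.5  -0.    1.41 -0.45]
-0.28 0 [-0.45  0.16  1.59 -0.    1.39 -0.17]
-0.28 0.7 [-0.73  0.24  1.5   0.    1.41 -1.15]
-0.28 0.7 [-0.45  0.16  1.59 -0.    1.39 -0.87]
-0.28 1.4 [-0.73  0.24  1.5  -0.    1.41 -1.85]
-0.28 1.4 [-0.45  0.16  1.59 -0.    1.39 -1.57]
2.86 0 None
2.86 0 None
2.86 0.7 [-0.73  0.24  1.5   0.    1.41  1.99]
2.86 0.7 [-0.45  0.16  1.59  0.    1.39  2.27]
2.86 1.4 [-0.73  0.24  1.5  -0.    1.41  1.29]
2.86 1.4 [-0.45  0.16  1.59 -0.    1.39  1.57]
[0.4302, -0.2197, 0.3] 1.29 [-0.59 -0.06  1.37  0.    1.83 -1.88]
[0.4302, -0.2197, 0.3] -1.85 [-0.59 -0.06  1.37 -0.    1.83  1.26]
[0.33, -0.29, 0.045] 1.29 [-0.85 -0.05  1.87  0.    1.32 -2.14]
[0.33, -0.29, 0.045] -1.85 [-0.85 -0.05  1.87 -0.    1.32  1.  ]
```

Run:
```python
from h import *
r=down(YAW-np.pi/2)
bot.move_ptp([.4302,-.2197,.25],r)
bot.move_l([.4302,-.2197,.045],v=.2)
bot.gripper_to(.04,grasp_force=20); st('grip')
bot.move_l([.4302,-.2197,.19],v=.2); 
bot.move_l([.33,-.29,.19],v=.25); o=st('carry')
bot.move_l([.33,-.29,.0465],v=.15); st('low')
bot.gripper_to(.09); 
bot.move_l([.33,-.29,.2],v=.25); st('up')
bot.move_ptp([.4714,-.345,.2],down(YAW)); bot.gripper_to(.045)
c=shot('scene'); cv2.imwrite('pics/s2.png',cv2.resize(c['color'][130:410,100:380],(600,600),interpolation=cv2.INTER_CUBIC))
st('pre')
```

```text
grip t4.70 [ 0.4302 -0.2198  0.0451] F [-0.04 -0.31  1.03] M [-0.033  0.163  0.018] g 0.0540 20.0
carry t6.22 [ 0.33   -0.2895  0.189 ] F [ 0.45 -0.67  0.08] M [0.007 0.112 0.024] g 0.0534 20.0
low t7.33 [ 0.3306 -0.2903  0.047 ] F [-1.03 -0.84 -1.34] M [ 0.021  0.162 -0.03 ] g 0.0534 20.0
up t8.82 [ 0.3295 -0.2894  0.1985] F [-0.6  -0.52 -0.42] M [0.075 0.159 0.035] g 0.0900 0.0
pre t11.02 [ 0.4714 -0.345   0.2   ] F [ 0.47 -0.09  0.96] M [-0.062  0.079 -0.021] g 0.0452 0.0
```

View pics/s2.png

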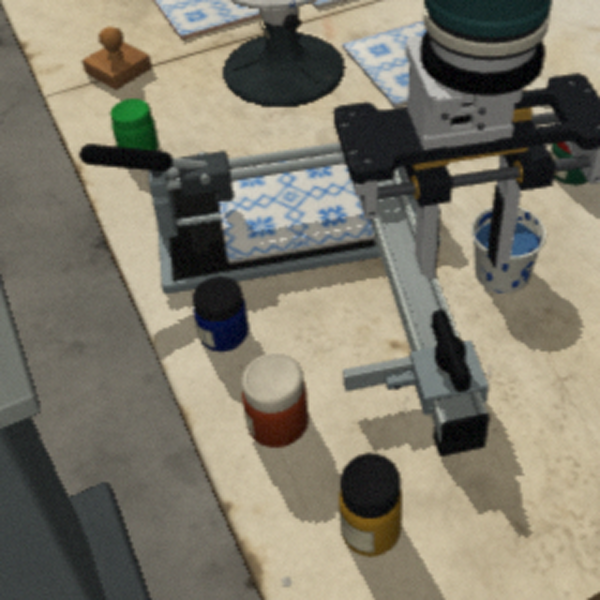

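The wide jar now stands upright at (275,400) in this crop, out of the stop's way. The gripper is above the knob at (452,350).

```bash
cat >> h.py <<'E'
def turn(d,n):
    q=np.array(bot.inverse_kinematics(bot.observe()['position'],bot.observe()['tcp_rot']))
    q=np.array(bot.observe()['joint_pos']) 
    for i in range(1,n+1):
        p=q.copy();p[5]=q[5]-d*i/n;bot.move_j(p);st('turn %.2f'%(d*i/n))
E
sed -i '/q=np.array(bot.inverse_kin/d' h.py
python3 - <<'E'
from h import *
bot.move_l([.4714,-.345,.075],v=.15); st('down')
bot.gripper_to(.005,grasp_force=15); st('light')
bot.gripper_to(.005,grasp_force=60); st('firm')
turn(.6,3)
E
```

```text
down t12.00 [ 0.472  -0.3456  0.0762] F [ 0.38 -1.09  0.94] M [-0.095  0.054  0.023] g 0.0451 0.0
light t12.45 [ 0.4692 -0.3447  0.0761] F [-7.17  1.8   6.02] M [0.313 1.412 0.005] g 0.0257 15.0
firm t12.67 [ 0.4692 -0.3447  0.0761] F [-6.2   2.39  6.11] M [0.352 1.448 0.024] g 0.0244 60.0
turn 0.20 t12.97 [ 0.4693 -0.3446  0.0761] F [ 0.32  1.17 -1.01] M [-0.039  0.024  0.366] g 0.0243 60.0
turn 0.40 t13.28 [ 0.4695 -0.3446  0.0762] F [ 0.77  1.04 -1.37] M [-0.033 -0.105  0.085] g 0.0245 60.0
turn 0.60 t13.59 [ 0.4697 -0.3446  0.0762] F [ 2.3   0.63 -0.81] M [ 0.032 -0.341 -0.025] g 0.0245 60.0
```

Run:
```python
from h import *
turn(.8,2)
c=shot('scene'); cv2.imwrite('pics/s3.png',cv2.resize(c['color'][230:350,230:390],(800,600),interpolation=cv2.INTER_CUBIC))
```

```text
turn 0.40 t14.06 [ 0.47   -0.3445  0.0762] F [ 3.41  1.05 -1.38] M [-0.071 -0.323 -0.038] g 0.0245 60.0
turn 0.80 t14.53 [ 0.4701 -0.3447  0.0762] F [ 3.24 -0.68 -2.66] M [-0.188 -0.604  0.045] g 0.0241 60.0
```

View pics/s3.png

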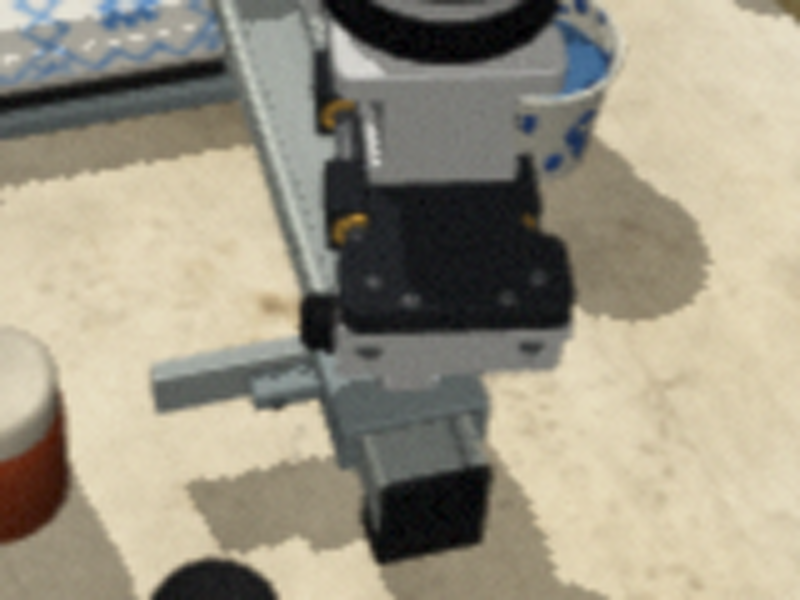

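The wing's end shows at (320,318), so the knob has turned with the gripper. Next I slide the stop.

Run:
```python
from h import *
p=bot.observe()['position']; 
for s in (.05,.10,.145):
    bot.move_l(p+U*s,v=.1); o=st(str(s)); print('Fx,Fu',o['wrist_force']@X,o['wrist_force']@U)
c=shot('top'); cv2.imwrite('pics/t4.png',cv2.resize(c['color'][180:280,270:390],(720,600),interpolation=cv2.INTER_CUBIC))
```

```text
0.05 t15.22 [ 0.4837 -0.2957  0.0762] F [ 1.38  0.81 -1.16] M [ 0.002 -0.17  -0.027] g 0.0244 60.0
Fx,Fu 1.1023818122998221 1.1634666912583038
0.1 t15.88 [ 0.4971 -0.2475  0.0762] F [-3.3   2.    1.24] M [ 0.166  0.604 -0.041] g 0.0246 60.0
Fx,Fu -3.7279475824056334 1.0143206789909487
0.145 t16.48 [ 0.5091 -0.2045  0.0761] F [-4.24  3.09  2.43] M [ 0.315  0.915 -0.031] g 0.0246 60.0
Fx,Fu -4.932030504987399 1.8044444909072523
```

View pics/t4.png

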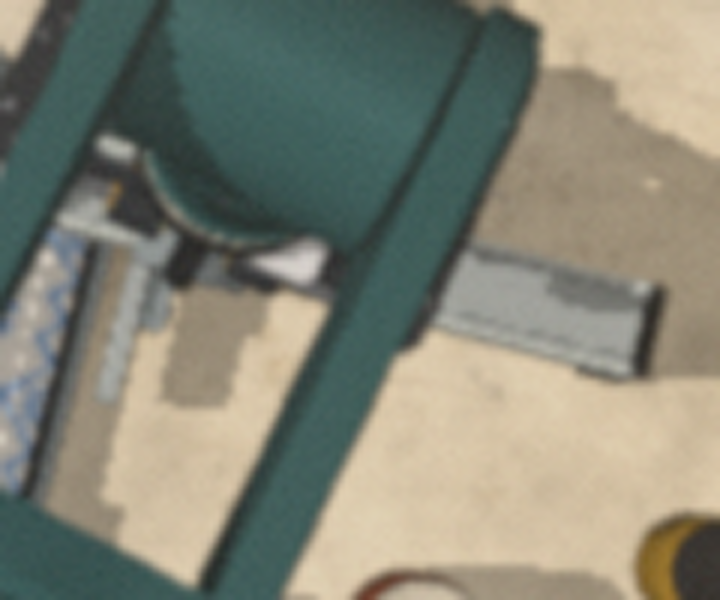

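The stop's face edge runs from (128,265) to (100,398). The tile's edge runs from (83,248) to (24,490). A gap of about 2 cm remains.

Run:
```python
from h import *
c=dict(np.load('pics/top.npz'))
f=lambda x,y,z:world(c,270+x/6,180+y/6,z)
F=[f(128,265,.044)@U,f(100,398,.044)@U];T=[f(83,248,.028)@U,f(24,490,.028)@U]
print(F,T,'gap',np.mean(T)-np.mean(F))
# turn back toward tighter but still free, then zero lateral force, then approach
turn(-.75,2)
p=bot.observe()['position']
bot.move_l(p+X*(-.0012),v=.03); st('lat')
p=bot.observe()['position'];b=0
for s in np.arange(.003,.013,.003):
    bot.move_l(p+U*s,v=.04); o=st('%.3f'%s); print('Fx,Fu',o['wrist_force']@X,o['wrist_force']@U)
```

```text
[np.float64(-0.03167931295538706), np.float64(-0.03509908344005614)] [np.float64(-0.011319941112083768), np.float64(-0.014564593806340906)] gap 0.020446930738509263
turn -0.38 t16.98 [ 0.5088 -0.205   0.0762] F [-3.24  0.23  1.33] M [-0.069  0.765  0.012] g 0.0247 60.0
turn -0.75 t17.43 [ 0.5085 -0.205   0.0762] F [-4.37 -0.16  2.02] M [-0.153  1.084 -0.011] g 0.0242 60.0
lat t17.68 [ 0.5084 -0.2049  0.0762] F [ 0.37 -0.21 -1.87] M [-0.367 -0.015  0.025] g 0.0243 60.0
0.003 t17.93 [ 0.5094 -0.2016  0.0762] F [-1.31 -0.24 -0.06] M [-0.189  0.395 -0.031] g 0.0245 60.0
Fx,Fu -1.194113604013491 -0.5925382754012428
0.006 t18.18 [ 0.5102 -0.1987  0.0762] F [-0.53  0.27 -0.07] M [-0.127  0.324  0.046] g 0.0237 60.0
Fx,Fu -0.5827873497192858 0.11717714948998845
0.009 t18.43 [ 0.511  -0.1958  0.0761] F [-1.22  0.15  0.45] M [-0.057  0.393  0.019] g 0.0244 60.0
Fx,Fu -1.2156978970434844 -0.19199122718470868
0.012 t18.68 [ 0.5118 -0.193   0.0762] F [-0.52  0.34  1.21] M [-0.095  0.321  0.021] g 0.0244 60.0
Fx,Fu -0.5938367344052157 0.18151798080826798
```

Run:
```python
from h import *
def ff():
    return np.mean([(bot.pause(.02),bot.observe()['wrist_force']@U)[1] for _ in range(5)])
p=bot.observe()['position']
for s in (.003,.0045,.0055):
    bot.move_l(p+U*s,v=.02); print(s,ff(), (bot.observe()['position']-p)@U)
c=shot('top'); cv2.imwrite('pics/t5.png',cv2.resize(c['color'][205:265,265:325],(600,600),interpolation=cv2.INTER_CUBIC))
st()
```

```text
0.003 0.09452403772190007 0.0032838938884744177
0.0045 -1.0517943477434444 0.004531234398704873
0.0055 -1.194486931584273 0.005493659729257147
 t19.79 [ 0.5132 -0.1877  0.0762] F [-2.01 -0.16 -0.21] M [-0.265  0.466  0.008] g 0.0247 60.0
```

View pics/t5.png

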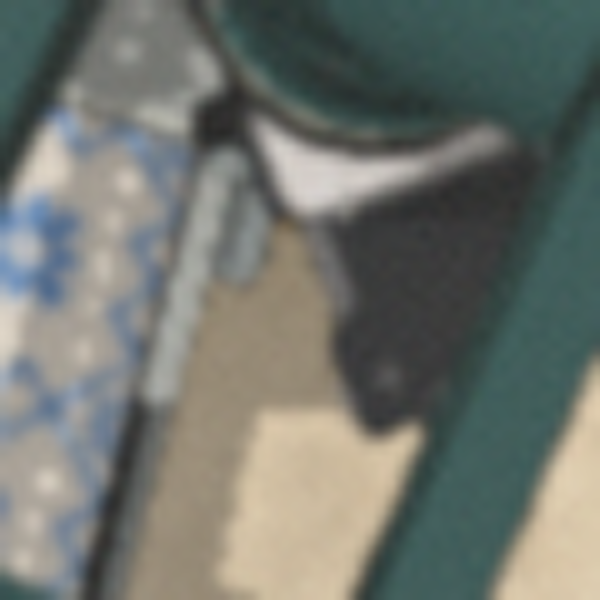

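The face's edge runs from (203,190) to (148,395). The tile's edge runs from about (190,150) to (133,375). A narrow dark gap is left.

Run:
```python
from h import *
c=dict(np.load('pics/top.npz'))
f=lambda x,y,z:world(c,265+x/10,205+y/10,z)@U
print('face',f(203,190,.044),f(148,395,.044),'tile',f(190,150,.028),f(133,375,.028))
def ff(n=8):
    return np.mean([(bot.pause(.02),bot.observe()['wrist_force'])[1] for _ in range(n)],0)
p=bot.observe()['position']
for s in np.arange(.001,.0045,.0007):
    bot.move_l(p+U*s,v=.02); F=ff();print('%.4f'%s,'Fu %.2f Fx %.2f'%(F@U,F@X), (bot.observe()['position']-p)@U)
    if F@U<-3: break
```

```text
face -0.016822778325794326 -0.017203355046359853 tile -0.01081802425126841 -0.01211322375017134
0.0010 Fu -1.13 Fx -1.52 0.001092115493626737
0.0017 Fu -1.19 Fx -1.56 0.0017343337504507382
0.0024 Fu -1.80 Fx -1.64 0.002277225267364329
0.0031 Fu -3.17 Fx -1.26 0.0028303726506283037
```

Run:
```python
from h import *
a=shot('top')['color'][210:250,270:305]; b=shot('scene')['color'][195:265,195:275]
a=cv2.resize(a,(390,446),interpolation=cv2.INTER_CUBIC); b=cv2.resize(b,(408,446*80//80),interpolation=cv2.INTER_CUBIC)
cv2.imwrite('pics/t6.png',np.hstack([a,b]))
```

```text
(no output)
```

View pics/t6.png

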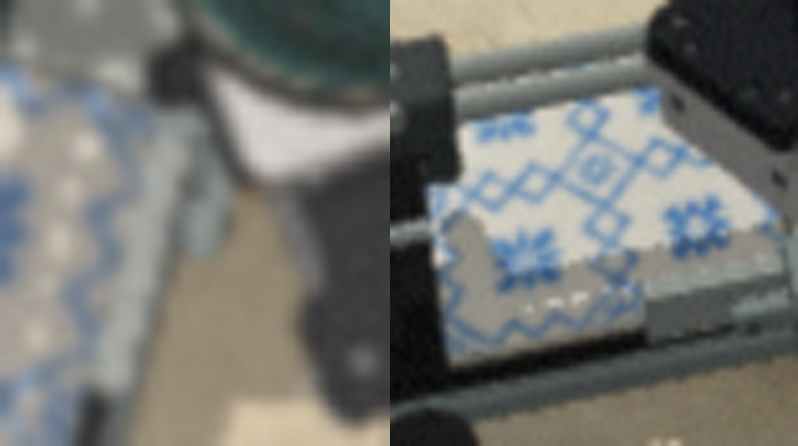

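In the top view the face now meets the tile edge with no dark gap between them, and the force agrees with contact. Next I tighten the knob.

Run:
```python
from h import *
turn(-.6,4)
turn(-.1,2)
o=st(); print('j6',o['joint_pos'][5], 'tool yaw err', np.degrees(np.arctan2(*cv2.Rodrigues(o['tcp_rot'])[0][[1,0],1])-YAW), 'U',o['position']@U)
```

```text
turn -0.15 t21.69 [ 0.5139 -0.1849  0.0762] F [-2.92 -2.53  0.04] M [-0.668  0.749  0.018] g 0.0241 60.0
turn -0.30 t21.96 [ 0.5138 -0.1846  0.0762] F [-3.15 -1.76  1.24] M [-0.386  0.787 -0.03 ] g 0.0246 60.0
turn -0.45 t22.23 [ 0.5137 -0.1846  0.0762] F [-4.45 -1.    1.89] M [-0.283  1.073 -0.042] g 0.0245 60.0
turn -0.60 t22.49 [ 0.5135 -0.1846  0.0762] F [-4.78 -2.11  2.79] M [-0.296  1.147 -0.323] g 0.0243 60.0
turn -0.05 t22.74 [ 0.5135 -0.1846  0.0762] F [-4.02 -1.56  0.73] M [-0.427  0.819 -0.185] g 0.0244 60.0
turn -0.10 t22.99 [ 0.5135 -0.1846  0.0762] F [-2.31 -1.34  1.03] M [-0.383  0.918  0.272] g 0.0244 60.0
 t22.99 [ 0.5135 -0.1846  0.0762] F [-2.31 -1.34  1.03] M [-0.383  0.918  0.272] g 0.0244 60.0
j6 -0.1226797642248768 tool yaw err -2.6763766788175554 U -0.035888879408012886
```

Run:
```python
from h import *
turn(-.12,2)
bot.gripper_to(.045); st('open')
p=bot.observe()['position']; bot.move_l([p[0],p[1],.2],v=.2)
bot.move_ptp([.30,.30,.3],down(0.3)); st()
c=shot('top'); a=c['color'][185:265,265:345]; s=shot('scene')['color'][180:280,190:290]
cv2.imwrite('pics/t7.png',np.hstack([cv2.resize(i,(400,400),interpolation=cv2.INTER_CUBIC) for i in(a,s)]))
H=[]
for v in range(180,240):
  for u in range(285,350):
    if c['range_z'][v,u]>0:
      q=world(c,u,v)
      if .070<q[2]<.1 and -.25<q[1]<-.13 and q[0]<.57: H.append(q)
H=np.array(H);m=H.mean(0);w,V=np.linalg.eigh(np.cov((H[:,:2]-m[:2]).T));print(len(H),m,np.sqrt(w),np.degrees(np.arctan2(V[1,1],V[0,1])))
```

```text
turn -0.06 t23.24 [ 0.5136 -0.184   0.0761] F [-3.01 -0.56  0.64] M [-0.038  0.751  0.4  ] g 0.0243 60.0
turn -0.12 t23.49 [ 0.5139 -0.1836  0.0761] F [-1.72  2.11  0.39] M [0.442 0.579 0.529] g 0.0242 60.0
open t24.02 [ 0.5137 -0.1847  0.0762] F [0.35 0.29 1.67] M [-0.125  0.099 -0.029] g 0.0451 0.0
 t26.74 [0.3005 0.2996 0.2996] F [-0.3  -0.37 -0.65] M [-0.018  0.047 -0.03 ] g 0.0450 0.0
191 [ 0.51458734 -0.18620669  0.08647665] [0.00530842 0.01777598] 75.16232702640906
```

View pics/t7.png

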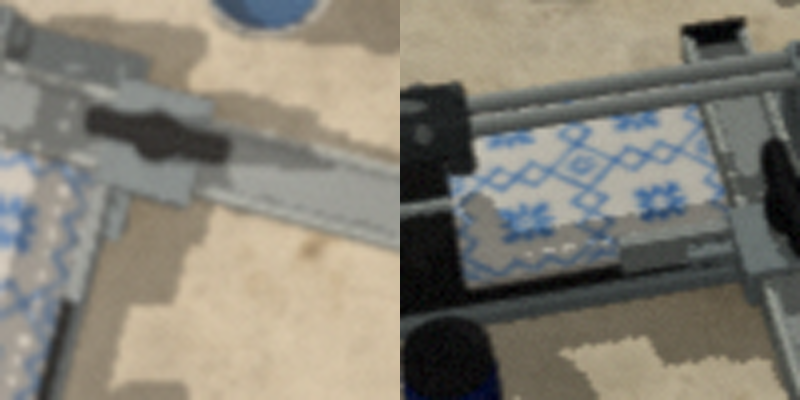

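The wing is back parallel to the ruler, at 75.2° against 75.7° when tight at the start. The torque rose to 0.53 N m on the last turn. The face still meets the tile, and the arm is clear.

```bash
python3 -c "
from h import *
print(bot.hand_in())"
```

```text
the job is handed in; nothing more can be done
None
```

The job is handed in, but no verdict came back: the stop is set against the tile and the knob is tight again, the wide jar stands upright out of the way, and the pot was not touched.

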